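# Sort the square jars into the pantry caddy

### The arm

A 6-joint arm with a two-finger parallel gripper is mounted at the origin on the work surface. World frame = base frame: x ahead of the robot, y to its left, z up, the work surface at z = 0. Lengths are in mm, angles in degrees, forces in N, time in s.
With the tool pointing down it reaches from about 350 to 850 mm from the base axis. Payload 8.1 kg.
Tool frame: the origin (TCP) lies on the centre line of the jaws, within the pads' length; the fingertips stand 19 mm ahead of it and the grasp point (between the pads) is the TCP; z points along the fingers, y is the direction in which the jaws open and shut (so a half turn about z gives the same grasp; the last joint's range is limited). The gripper opens to 85 mm and grips with 20 to 120 N. Pads are 22 mm wide; open, the fingers measure 114 mm over their backs; the gripper's body (76 mm by 85 mm) begins 54 mm behind the grasp point. The pads swing forward as they close: fully open they stand 13 mm farther back than shut.
Start: joints at [70.222, 7.471, 85.268, -0, 87.261, -4.893], TCP at [154.11, 579.875, 250.292] pointing down, gripper open.
Joint ranges: [-169.43, 169.43], [-51.17, 129.36], [1.28, 143.12], [-76.62, 256.62], [0, 156.53], [-152.29, 152.29]. Speed limits (degrees/s): [136.94, 136.94, 159.86, 180, 180, 180].

### API

Orientations are given as [roll, pitch, yaw] about the fixed x, y, z axes, in that order (R = Rz(yaw) Ry(pitch) Rx(roll)).
In Python, from bench import r, viewer gives the robot as it stands.
- The arm moves only by the tool carry_out, never from a script. Its argument "commands" is a list that holds one entry, the list of rows, each a list of 7 numbers: the finger opening in mm, from 0 to 85.4, then the shift along the tool's x, y, z in mm, then the turn, a rotation vector about the tool's x, y, z in degrees. A call has 1 to 5 rows; each row is the pose to reach, as a shift and turn from the pose commanded when the call began, along the tool's axes at that moment; what a row does not reach only later rows make up. A row lasts 1/8 s, in which the tool goes at most 62.5 mm and 10.7 degrees, less where a joint would pass 70% of its speed; a pose out of reach is approached as far as the arm can. A call with a gripper value outside its range is refused whole. The fingers move at their own pace and stop on an object; "grip_force" is the grip in N (left out, the last holds). Time passes only in rows, so rows that repeat a pose let the fingers close. It gives the time, the measured TCP pose, the force and the opening at its end, in the units of the state.
- r.sense(): the state, without advancing time (a new reading comes with each control period).
- viewer.snapshot(name): name is "side" or "top"; returns the picture (400x640x3 uint8, red, green, blue); there is no depth.
- viewer.calibration(name): a dict with "camera_matrix" (3x3 intrinsics, pixels), "rvec" (rotation vector, rad) and "tvec" (3), from world to camera coordinates, as OpenCV has them. Camera axes: x right, y down, z forward; pixel columns grow to the right and rows downward; lengths in mm; the calibration is good to about 2 mm. A picture is of the moment at which its call begins. calibration takes no time and is no camera call.
- r.hand_in(): hands the job in, once; it reports no verdict.
The state is a dict: "time": time; "joint_pos": joint angles; "qd": joint speeds; "joint_efforts": joint torques, N m; "tool_pos": TCP position; "tcp_rot": TCP orientation; "ft_force": force on the tool from outside, world axes, zero at the start; "wrist_torque": the same for the moment, N m; "finger_gap": finger opening in mm.
Only numpy, scipy, OpenCV 4.12 (cv2) and the standard library are available. Lean on these libraries where they do the work, as an engineer would, in place of code of your own. Each camera call takes 0.05 s, during which the arm holds its last target. There are 200 camera calls.

### The job

Only square jars belong in the wooden caddy: take the round jar out of it and stand it wholly on the round cork mat, and stand the three square jars in the caddy, one to a bay in order of size, the largest beside the tall end board and the smallest at the low end. They are glass, so set them down gently without dropping them; all must stand upright at the end, and the other two round jars stay where they are.

Things in the scene. Friction and masses are not known exactly. Their poses are not given: they have to be found in the camera images.
- square_large: large square glass jar, empty and closed with a flat square white lid: 58 x 58 mm and 104 mm high overall, straight sides, lid 16 mm high and as wide as the body, a 3 mm groove below it. Origin: centre of its underside; z up, x and y normal to its sides. It starts upright on the table.
- square_medium: medium square glass jar, empty and closed with a flat square white lid: 50 x 50 mm and 88 mm high overall, straight sides, lid 16 mm high and as wide as the body, a 3 mm groove below it. Origin: centre of its underside; z up, x and y normal to its sides. It starts upright on the table.
- square_small: small square glass jar, empty and closed with a flat square white lid: 42 x 42 mm and 75 mm high overall, straight sides, lid 16 mm high and as wide as the body, a 3 mm groove below it. Origin: centre of its underside; z up, x and y normal to its sides. It starts upright on the table.
- round_large: large round glass jar, empty and closed with a flat round white lid: 58 mm in diameter and 104 mm high overall, lid 16 mm high and as wide as the body. Origin: centre of its underside; z up. It starts upright on the table and stays there.
- round_medium: medium round glass jar, empty and closed with a flat round white lid: 50 mm in diameter and 88 mm high overall, lid 16 mm high and as wide as the body. Origin: centre of its underside; z up. It starts upright in the middle bay of the wooden caddy.
- round_small: small round glass jar, empty and closed with a flat round white lid: 42 mm in diameter and 75 mm high overall, lid 16 mm high and as wide as the body. Origin: centre of its underside; z up. It starts upright on the table and stays there.
- bay_high: Cork pad 66 x 66 x 3 mm, fixed on the floor of the caddy bay beside the tall end board. Origin: centre of its underside and of the bay, 6 mm above the table. x runs along the caddy towards its tall end, z up. That board is 70 mm high from the table with a hand slot. Each bay is 76 x 76 mm inside.
- bay_mid: Cork pad 66 x 66 x 3 mm, fixed on the floor of the middle bay. Origin: centre of its underside and of the bay, 6 mm above the table. x runs along the caddy towards its tall end, z up. The caddy is a fixed dark wooden tray, 260 x 92 mm, three equal bays in a row 84 mm apart; walls 8 mm thick; sides and low end 40 mm high from the table, partitions 30 mm.
- bay_low: Cork pad 66 x 66 x 3 mm, fixed on the floor of the caddy bay farthest from the tall end board. Origin: centre of its underside and of the bay, 6 mm above the table. x runs along the caddy towards its tall end, z up. Its end wall is 40 mm high from the table.
- mat: round cork mat lying on the table, 80 mm in diameter, 4 mm thick, fixed. Origin: centre of its underside; z up.
Not all that is in view belongs to the job. What is shaped like the square_small but purple or turquoise is not meant. What is shaped like the round_small but purple or turquoise is not meant.

How it is judged (in metres and radians):
At the end, for the whole second after the job is handed in: Square jars on their pads: large at the tall end, medium in the middle, small at the low end (within 25 mm of bay centre); medium round jar on the mat (within 20 mm of centre); other round jars within 30 mm of their starts; all upright within 0.1 rad and at rest (horizontal distance between square_large and bay_high below 0.025 m and z of square_large in the frame of bay_high below 0.01 m and horizontal distance between square_medium and bay_mid below 0.025 m and z of square_medium in the frame of bay_mid below 0.01 m and horizontal distance between square_small and bay_low below 0.025 m and z of square_small in the frame of bay_low below 0.01 m and horizontal distance between round_medium and mat below 0.02 m and z of round_medium in the frame of mat below 0.01 m and angle between each of square_large, square_medium, square_small, round_large, round_medium, round_small's own z axis and vertical below 0.1 rad and linear speed of each of square_large, square_medium, square_small, round_large, round_medium, round_small below 0.02 m/s and distance of each of round_large, round_small from where it was at the start of the episode below 0.03 m); the robot touches nothing.
It fails at once if a jar is dropped into its place (faster than 0.7 m/s within 30 mm above it: a fall of more than about 25 mm) ((horizontal distance between square_large and bay_high below 0.03 m and z of square_large in the frame of bay_high below 0.03 m and linear speed of square_large above 0.7 m/s) or (horizontal distance between square_medium and bay_mid below 0.03 m and z of square_medium in the frame of bay_mid below 0.03 m and linear speed of square_medium above 0.7 m/s) or (horizontal distance between square_small and bay_low below 0.03 m and z of square_small in the frame of bay_low below 0.03 m and linear speed of square_small above 0.7 m/s) or (horizontal distance between round_medium and mat below 0.03 m and z of round_medium in the frame of mat below 0.03 m and linear speed of round_medium above 0.7 m/s)).
It fails at once if the large or small round jar is shifted by more than 30 mm or knocked over (distance of any of round_large, round_small from where it was at the start of the episode above 0.03 m or angle between any of round_large, round_small's own z axis and vertical above 0.3 rad).
It also fails if it takes over 120 s, if anything falls off the work surface, if the arm or the gripper's body presses on something with over 40 N, if the wrist force passes 120 N, or if a joint passes its speed limit or range.

## Working session

There is one attempt and no reset: what is moved stays moved. The work goes in short steps, Python scripts to look and compute and a tool call to move; the robot and the scene stay as the last step left them, time stands still between calls to the robot, and variables do not carry over. Pictures are saved under pics/ and viewed, about 12 in all and at most 16, crops included, and the job is handed in when it is done.

Besides the shell and the picture viewer there is one more tool, called after "Request:" by a JSON object that holds its "api" and its "payload". carry_out: Moves the arm, as the interface text tells. Its arguments: {"type":"object","properties":{"commands":{"type":"array","items":{"type":"array","items":{"type":"array","items":{"type":"number"}}}},"grip_force":{"type":"number"}},"required":["commands"]}

```bash
ls; mkdir -p pics
python3 - <<'E'
from bench import r, viewer
import cv2
for n in("top","side"):
    im=viewer.snapshot(n); cv2.imwrite(f"pics/{n}0.png",cv2.cvtColor(im,cv2.COLOR_RGB2BGR)); print(n,viewer.calibration(n))
print(r.sense())
E
```

```text
pics
top {'camera_matrix': array([[419.75371299,   0.        , 322.22365262],
       [  0.        , 419.75371299, 197.84805856],
       [  0.        ,   0.        ,   1.        ]]), 'rvec': array([ 2.0998893 , -2.10396565,  0.24285791]), 'tvec': array([-37.92719704, 520.11006898, 947.41043404])}
side {'camera_matrix': array([[433.01485001,   0.        , 323.96752752],
       [  0.        , 433.01485001, 195.63389398],
       [  0.        ,   0.        ,   1.        ]]), 'rvec': array([-0.04307528, -2.87265652,  1.25192596]), 'tvec': array([ 490.81434749,   42.01935866, 1021.10533216])}
{'time': 0.1, 'joint_pos': array([ 7.02237313e+01,  7.51088720e+00,  8.53232123e+01, -1.21005362e-03,
        8.72623982e+01, -4.89182019e+00]), 'qd': array([ 0.06507978, -0.04347866, -0.20882294, -0.00653736, -0.00842011,
        0.01650607]), 'joint_efforts': array([ 1.57250165e-04, -5.70939159e+01, -5.01949775e+01, -2.06710665e-04,
        7.76697707e-03, -5.51652215e-05]), 'tool_pos': array([153.93607933, 579.43205812, 249.346552  ]), 'tcp_rot': array([-1.79903751e+02, -7.02462967e-03,  1.65115604e+02]), 'ft_force': array([-0.60639417,  0.41433821,  0.64863753]), 'wrist_torque': array([-0.02229126,  0.00558688,  0.03942408]), 'finger_gap': 85.37102040693767}
```

View pics/top0.png

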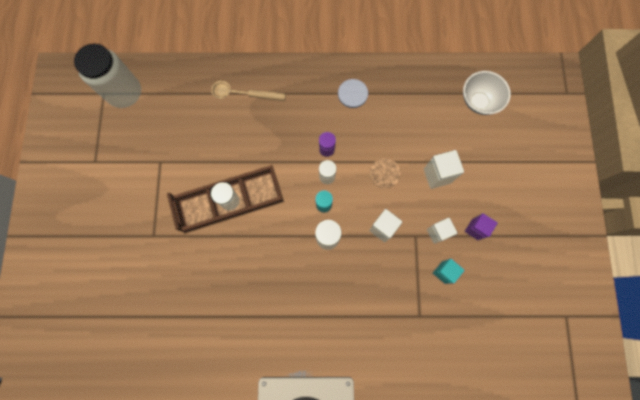

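View pics/side0.png

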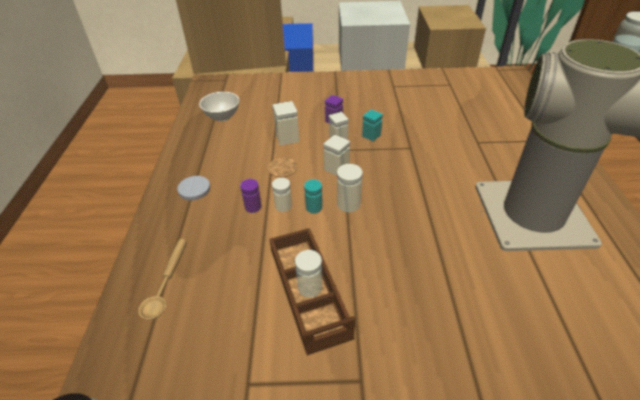

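The white objects fit the jars. In the top view square_large is at (445,165), square_medium at (387,224) and square_small at (444,230). The purple (482,226) and turquoise (450,271) squares are decoys. round_medium is in the caddy at (222,193), the mat is at (385,172), round_small is at (327,170) and round_large at (328,233). The tall end looks like the left end. I'll confirm this in enlarged crops.

Run:
```python
import cv2
im=cv2.imread("pics/top0.png")
def crop(n,im,x,y,w,h,s):
    c=cv2.resize(im[y:y+h,x:x+w],None,fx=s,fy=s,interpolation=cv2.INTER_CUBIC)
    for i in range(0,w,10):
        cv2.line(c,(i*s,0),(i*s,12 if i%50 else 25),(0,255,255),1)
        if i%20==0: cv2.putText(c,str(x+i),(i*s+2,22),0,.4,(0,255,255),1)
    for j in range(0,h,10):
        cv2.line(c,(0,j*s),(12,j*s),(0,255,255),1); cv2.putText(c,str(y+j),(14,j*s+4),0,.4,(0,255,255),1)
    cv2.imwrite(f"pics/{n}.png",c)
crop("c1",im,360,140,140,100,5)
crop("c2",im,155,155,140,85,5)
```

```text
(no output)
```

View pics/c1.png

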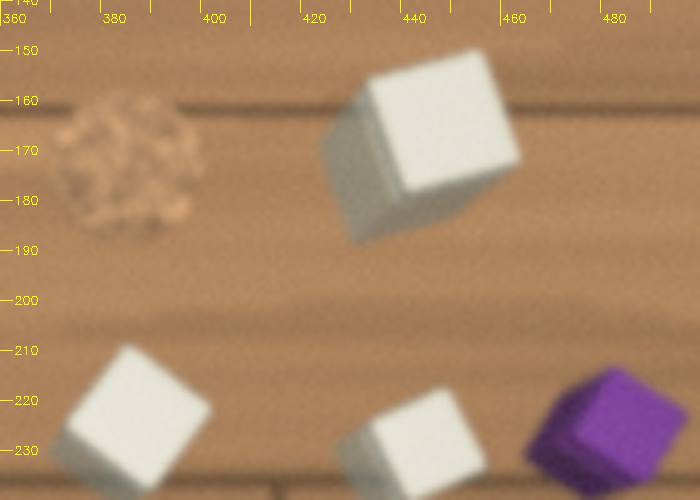

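View pics/c2.png

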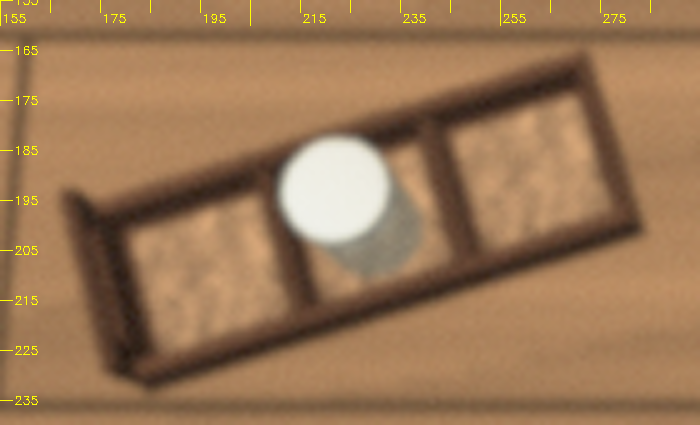

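c1 confirms three white, flat-lidded square jars of decreasing size; the purple one is a decoy. c2 shows the tall board with its slot at the left end, and the round jar in the middle bay.

```bash
cat > h.py <<'E'
import numpy as np, cv2, json
from bench import r, viewer
from scipy.optimize import least_squares
from scipy.spatial.transform import Rotation as Ro
def ray(n,pts,z):
    c=viewer.calibration(n); R=cv2.Rodrigues(c["rvec"])[0]; C=-R.T@c["tvec"]
    u=cv2.undistortPoints(np.float64(pts).reshape(-1,1,2),c["camera_matrix"],None).reshape(-1,2)
    d=np.c_[u,np.ones(len(u))]@R
    return (C+d*((np.asarray(z)-C[2])/d[:,2])[:,None])[:,:2]
def proj(n,P):
    c=viewer.calibration(n); return cv2.projectPoints(np.float64(P),c["rvec"],c["tvec"],c["camera_matrix"],None)[0].reshape(-1,2)
def go(x,y,z,yaw):
    "shift and turn in tool axes from here to a tool-down pose (yaw modulo 180 nearest)"
    s=r.sense(); R=Ro.from_euler("xyz",s["tcp_rot"],degrees=True)
    yaw=min((yaw+180*k for k in range(-3,4)),key=lambda a:abs(s["joint_pos"][0]-s["joint_pos"][5]+90-a)+ (0 if abs(np.degrees(np.arctan2(y,x))+90-a)<145 else 1e3))
    T=Ro.from_euler("xyz",[180,0,yaw],degrees=True)
    print("t %.2f"%s["time"],"shift",(R.inv().apply(np.array([x,y,z])-s["tool_pos"])).round(1),"turn",np.degrees((R.inv()*T).as_rotvec()).round(1),"yaw",round(yaw,1))
def st():
    s=r.sense(); print("t %.2f"%s["time"],s["tool_pos"].round(1),s["tcp_rot"].round(1),"F",s["ft_force"].round(1),"gap %.1f"%s["finger_gap"])
E
python3 - <<'E'
from h import *
def sq(n,p,z,w):
    q=ray("top",p,z); f=lambda v:(v[:2]+Ro.from_euler("z",v[2],degrees=True).apply(np.c_[w/2*np.array([[-1,1],[-1,-1],[1,-1],[1,1]])[::1],np.zeros(4)])[:,:2]-q).ravel()
    # initial angle from first edge
    e=q[1]-q[0]; a=np.degrees(np.arctan2(e[1],e[0]))+90
    s=least_squares(f,[*q.mean(0),a]); print(n,s.x.round(1),"res",s.fun.round(1))
# image order: top-left,top-right,bottom-right,bottom-left
sq("large",[(434,156),(456,150),(464,172),(442,178.6)],104,58)
sq("medium",[(385.6,209),(402,222),(390,238),(373.6,225)],88,50)
sq("small",[(434.4,225),(449.4,217.6),(457.2,232.6),(442.6,240)],75,42)
print("mat",ray("top",[(385.8,173)],4),"rm",ray("top",[(221.8,192.8)],88+9))
print("rs",ray("top",[(327.5,170)],75),"rl",ray("top",[(328,233)],104),"purp",ray("top",[(483.5,226)],75), "rpurple", ray("top",[(327,138)],75))
q=ray("top",[(273,165),(283.4,201),(168,194),(177,229.4)],[40,40,70,70])
M=np.array([[-130,-46],[-130,46],[130,-46],[130,46]]) # +x to tall end (left,+y)
f=lambda v:(v[:2]+Ro.from_euler("z",v[2],degrees=True).apply(np.c_[M,np.zeros(4)])[:,:2]-q).ravel()
s=least_squares(f,[*q.mean(0),100]); print("caddy",s.x.round(1),s.fun.round(1)); v=s.x
u=np.array([np.cos(np.radians(v[2])),np.sin(np.radians(v[2]))])
print("bays H M L",[(v[:2]+k*84*u).round(1) for k in(1,0,-1)])
P=[];V=np.array([-u[1],u[0]])
for a,b,z in[(-130,-46,40),(-130,46,40),(130,-46,40),(130,46,40),(130,-46,70),(130,46,70),(130,-46,0),(130,46,0),(-130,-46,0),(-130,46,0)]: P.append([*(v[:2]+a*u+b*V),z])
for n in("top","side"): print(n,proj(n,P).round(0).tolist())
E
```

```text
large [ 590.2 -335.   165.3] res [  0.8 -69.2   0.8  39.6  -1.4  69.   -0.3 -39.4]
medium [ 452.8 -189.4 -113.1] res [ -1.    9.3 -16.5  65.6   0.8  -9.4  16.7 -65.5]
small [ 442.3 -326.    69.5] res [-35.9 -38.5 -14.  -17.   36.1  37.9  13.9  17.6]
mat [[ 598.18945489 -202.66327078]] rm [[523.72224576 193.35370978]]
rs [[584.96950326 -51.69628901]] rl [[428.64443988 -51.61614045]] purp [[ 448.57544369 -414.0016075 ]] rpurple [[666.42598991 -50.88468874]]
caddy [524.  191.6 107.6] [-1.6 -1.8  2.7 -2.   0.8  1.9 -1.9  1.9]
bays H M L [array([498.5, 271.7]), array([524. , 191.6]), array([549.4, 111.6])]
top [[274.0, 166.0], [284.0, 200.0], [172.0, 197.0], [180.0, 232.0], [167.0, 194.0], [176.0, 230.0], [177.0, 200.0], [186.0, 234.0], [275.0, 170.0], [286.0, 203.0]]
side [[271.0, 235.0], [311.0, 225.0], [306.0, 341.0], [356.0, 325.0], [305.0, 332.0], [356.0, 316.0], [307.0, 352.0], [355.0, 336.0], [272.0, 247.0], [312.0, 237.0]]
```

Run:
```python
from h import *
for n,p,z,w in[("large",[(434,156),(456,150),(464,172),(442,178.6)],104,58),("medium",[(385.6,209),(402,222),(390,238),(373.6,225)],88,50),("small",[(434.4,225),(449.4,217.6),(457.2,232.6),(442.6,240)],75,42)]:
    q=ray("top",p,z); d=np.roll(q,-1,0)-q
    c=q.mean(0); a=np.degrees(np.arctan2(d[:,1],d[:,0]))%90
    print(n,c.round(1),"edges",np.linalg.norm(d,axis=1).round(1),"ang",a.round(1),"side px",proj("side",[[*c,z]]).round(0))
print(proj("side",[[523.7,193.4,97],[598.2,-202.7,4]]).round(0))
go(523.7,193.4,250,107.6); go(523.7,193.4,250,107.6+180)
```

```text
large [ 590.2 -335. ] edges [54.8 55.9 54.6 57.1] ang [15.6 15.2 16.9 15.4] side px [[285. 107.]]
medium [ 452.8 -189.4] edges [47.7 46.9 47.3 47.3] ang [50.2 51.8 50.5 52.3] side px [[337. 141.]]
small [ 442.3 -326. ] edges [40.1 38.6 39.  38.9] ang [25.7 23.8 26.1 25.5] side px [[338. 116.]]
[[308. 258.]
 [282. 165.]]
t 0.10 shift [-4.565e+02 -2.781e+02 -2.000e-01] turn [-0.1  0.  57.5] yaw 107.6
t 0.10 shift [-4.565e+02 -2.781e+02 -2.000e-01] turn [-0.1  0.  57.5] yaw 107.6
```

Request:
{"api": "carry_out", "payload": {"commands": [[[85,-456,-278,0,0,0,57.5],[85,-456,-278,0,0,0,57.5],[85,-456,-278,0,0,0,57.5],[85,-456,-278,0,0,0,57.5],[85,-456,-278,0,0,0,57.5]]], "grip_force": 40}}

```text
time: 0.72
tool_pos: [371.1, 352.4, 250.0]
tcp_rot: [-180.0, 0.0, 111.1]
ft_force: [0.5, -0.4, -0.4]
finger_gap: 84.7
```

```bash
python3 -c "
from h import *
st(); go(523.7,193.4,250,107.6)"
```

```text
t 0.72 [371.1 352.4 250. ] [-180.     0.   111.1] F [ 0.5 -0.4 -0.4] gap 84.7
t 0.72 shift [-203.2   85.3   -0. ] turn [-0.   0.   3.5] yaw 107.6
```

Request:
{"api": "carry_out", "payload": {"commands": [[[85,-203,85,0,0,0,3.5],[85,-203,85,0,0,0,3.5],[85,-203,85,0,0,0,3.5],[85,-203,85,0,0,0,3.5],[85,-203,85,60,0,0,3.5]]]}}

```text
time: 1.35
tool_pos: [528.7, 194.7, 194.9]
tcp_rot: [179.4, 0.1, 107.7]
ft_force: [1.4, 1.0, -0.7]
finger_gap: 84.6
```

```bash
python3 -c "
from h import *
st(); go(523.7,193.4,82,107.6)"
```

```text
t 1.35 [528.7 194.7 194.9] [1.794e+02 1.000e-01 1.077e+02] F [ 1.4  1.  -0.7] gap 84.6
t 1.35 shift [  0.4  -6.4 112.8] turn [0.6 0.1 0.1] yaw 107.6
```

Request:
{"api": "carry_out", "payload": {"commands": [[[85,0,0,60,0,0,0],[85,0,0,105,0,0,0],[85,0,0,105,0,0,0],[85,0,0,105,0,0,0]]]}}

```text
time: 1.85
tool_pos: [524.4, 196.5, 87.2]
tcp_rot: [179.9, 0.0, 107.9]
ft_force: [-0.1, 0.2, 0.4]
finger_gap: 85.2
```

```bash
python3 -c "
from h import *
st(); go(523.7,193.4,80,107.6)
cv2.imwrite('pics/s1.png',cv2.resize(viewer.snapshot('side')[150:370,200:420,::-1],None,fx=2.6,fy=2.6))"
```

```text
t 1.85 [524.4 196.5  87.2] [179.9   0.  107.9] F [-0.1  0.2  0.4] gap 85.2
t 1.85 shift [-2.7 -1.6  7.1] turn [0.1 0.  0.3] yaw 107.6
```

View pics/s1.png

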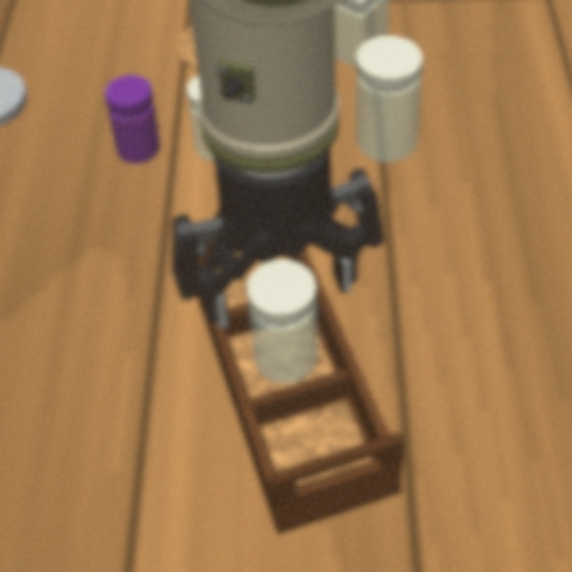

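The fingers straddle the round jar's lid (crop centre (282,285)), clear of the caddy walls. I'll descend a little and close.

Request:
{"api": "carry_out", "payload": {"commands": [[[85,-2.5,-1.5,6,0,0,0],[85,-2.5,-1.5,6,0,0,0],[44,-2.5,-1.5,6,0,0,0],[44,-2.5,-1.5,6,0,0,0],[44,-2.5,-1.5,6,0,0,0]]], "grip_force": 40}}

```text
time: 2.52
tool_pos: [523.1, 193.4, 79.7]
tcp_rot: [180.0, 0.0, 107.9]
ft_force: [1.2, 0.5, 2.6]
finger_gap: 49.1
```

Request:
{"api": "carry_out", "payload": {"commands": [[[40,0,0,0,0,0,0],[40,0,0,0,0,0,0],[40,0,0,0,0,0,0],[40,0,0,0,0,0,0]]]}}

```text
time: 3.02
tool_pos: [523.1, 193.4, 79.7]
tcp_rot: [180.0, -0.0, 107.9]
ft_force: [0.5, -0.6, 5.4]
finger_gap: 49.0
```

```bash
python3 -c "
from h import *
st()"
```

```text
t 3.02 [523.1 193.4  79.7] [180.   -0.  107.9] F [ 0.5 -0.6  5.4] gap 49.0
```

Request:
{"api": "carry_out", "payload": {"commands": [[[40,0,0,-15,0,0,0],[40,0,0,-50,0,0,0],[40,0,0,-100,0,0,0],[40,0,0,-130,0,0,0],[40,0,0,-130,0,0,0]]]}}

```text
time: 3.65
tool_pos: [524.2, 193.7, 212.7]
tcp_rot: [179.7, 0.0, 107.9]
ft_force: [-0.1, -0.0, -2.0]
finger_gap: 49.0
```

```bash
python3 -c "
from h import *
st(); go(598.2,-202.7,210,107.6)
go(598.2,-202.7,210,80)"
```

```text
t 3.65 [524.2 193.7 212.7] [179.7   0.  107.9] F [-0.1 -0.  -2. ] gap 49.0
t 3.65 shift [-399.9  -51.4    2.6] turn [0.3 0.  0.3] yaw 107.6
t 3.65 shift [-399.9  -51.4    2.6] turn [ 0.3 -0.1 27.9] yaw 80
```

Request:
{"api": "carry_out", "payload": {"commands": [[[40,-20,-3,0,0,0,0],[40,-70,-9,0,0,0,0],[40,-125,-16,0,0,0,0],[40,-180,-23,0,0,0,0],[40,-235,-30,0,0,0,0]]]}}

```text
time: 4.28
tool_pos: [565.0, -42.1, 206.8]
tcp_rot: [-179.8, -0.1, 107.9]
ft_force: [0.6, 0.5, -2.0]
finger_gap: 49.0
```

Request:
{"api": "carry_out", "payload": {"commands": [[[40,-55,-7,0,0,0,0],[40,-105,-14,0,0,0,0],[40,-145,-19,0,0,0,0],[40,-165,-21.5,0,0,0,0],[40,-165,-21.5,20,0,0,0]]]}}

```text
time: 4.9
tool_pos: [596.8, -205.0, 189.0]
tcp_rot: [179.9, 0.1, 107.8]
ft_force: [0.1, 0.3, -0.5]
finger_gap: 48.7
```

Request:
{"api": "carry_out", "payload": {"commands": [[[40,0,0,30,0,0,0],[40,0,0,70,0,0,0],[40,0,0,90,0,0,0],[40,0,0,90,0,0,0],[40,0,0,90,0,0,0]]]}}

```text
time: 5.52
tool_pos: [597.5, -203.2, 100.7]
tcp_rot: [179.9, 0.1, 107.9]
ft_force: [0.3, 0.0, -1.2]
finger_gap: 49.3
```

```bash
python3 -c "
from h import *
st(); go(598.2,-202.7,75,107.9)
cv2.imwrite('pics/s2.png',cv2.resize(viewer.snapshot('side')[80:240,200:400,::-1],None,fx=3.5,fy=3.5))"
```

```text
t 5.53 [ 597.5 -203.2  100.7] [1.799e+02 1.000e-01 1.079e+02] F [ 0.3  0.  -1.2] gap 49.3
t 5.53 shift [ 0.3  0.7 25.7] turn [0.1 0.1 0. ] yaw 107.9
```

View pics/s2.png

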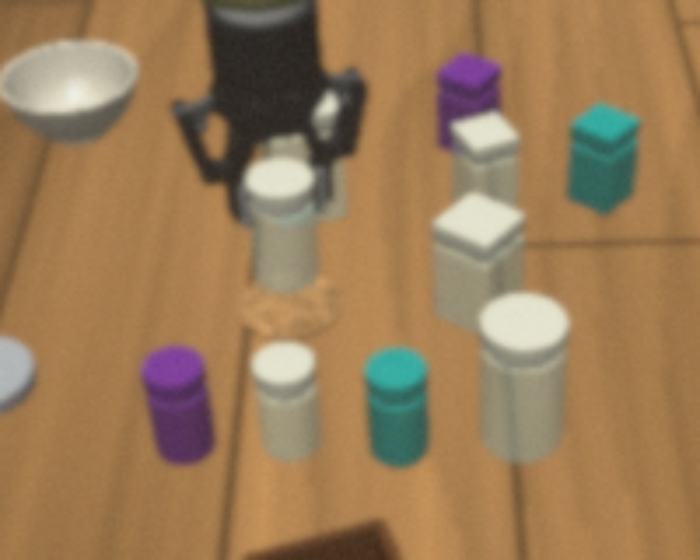

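```bash
python3 -c "
from h import *
print(proj('side',[[597.5,-203.2,118],[598.2,-202.7,4],[597.5,-203.2,30]]), ray('side',[(280,131.4)],[118]), ray('side',[(200+290/3.5,80+308/3.5)],[4]))"
```

```text
[[278.93745356 129.61661564]
 [282.43272013 165.16951551]
 [281.88815569 157.38709414]] [[ 594.41507529 -195.21950937]] [[ 596.48543792 -190.61257666]]
```

Request:
{"api": "carry_out", "payload": {"commands": [[[40,0,0.5,10,0,0,0],[40,0,0.5,18,0,0,0],[40,0,0.5,22,0,0,0],[40,0,0.5,24,0,0,0],[40,0,0.5,25,0,0,0]]]}}

```text
time: 6.2
tool_pos: [597.2, -203.2, 74.7]
tcp_rot: [-180.0, 0.0, 107.9]
ft_force: [-2.7, -0.2, 5.3]
finger_gap: 49.4
```

Request:
{"api": "carry_out", "payload": {"commands": [[[40,0,0,0.5,0,0,0],[40,0,0,1,0,0,0],[40,0,0,1,0,0,0]]]}}

```text
time: 6.58
tool_pos: [597.4, -203.3, 74.6]
tcp_rot: [180.0, 0.0, 107.9]
ft_force: [-4.7, 1.5, 7.4]
finger_gap: 49.4
```

Contact at z 74.6, as expected. Next I release and lift.

Request:
{"api": "carry_out", "payload": {"commands": [[[56,0,0,0,0,0,0],[75,0,0,0,0,0,0],[85,0,0,0,0,0,0],[85,0,0,0,0,0,0],[85,0,0,-30,0,0,0]]]}}

```text
time: 7.2
tool_pos: [594.9, -202.0, 100.3]
tcp_rot: [-179.7, -0.2, 107.9]
ft_force: [-0.6, -0.5, 0.4]
finger_gap: 85.0
```

Request:
{"api": "carry_out", "payload": {"commands": [[[85,0,0,-60,0,0,0],[85,0,0,-100,0,0,0],[85,0,0,-100,0,0,0],[85,0,0,-100,0,0,0]]]}}

```text
time: 7.7
tool_pos: [596.9, -202.9, 202.7]
tcp_rot: [-180.0, -0.0, 107.9]
ft_force: [-0.3, -0.5, -0.3]
finger_gap: 85.2
```

```bash
python3 -c "
from h import *
st(); go(590.2,-335,210,15.6); go(590.2,-335,210,105.6)
print(proj('top',[[598,-203,200]]))"
```

```text
t 7.70 [ 596.9 -202.9  202.7] [-180.    -0.   107.9] F [-0.3 -0.5 -0.3] gap 85.2
t 7.70 shift [-123.6  -47.    -7.3] turn [ -0.   -0.  -87.7] yaw 195.6
t 7.70 shift [-123.6  -47.    -7.3] turn [-0.  -0.   2.3] yaw 105.6
[[399.83239398 146.83297407]]
```

Request:
{"api": "carry_out", "payload": {"commands": [[[85,-30,-12,-7,0,0,2.3],[85,-85,-32,-7,0,0,2.3],[85,-124,-47,-7,0,0,2.3],[85,-124,-47,-7,0,0,2.3],[85,-124,-47,50,0,0,2.3]]]}}

```text
time: 8.32
tool_pos: [593.2, -337.3, 157.1]
tcp_rot: [179.7, 0.4, 105.5]
ft_force: [0.7, -0.2, -0.5]
finger_gap: 85.4
```

Request:
{"api": "carry_out", "payload": {"commands": [[[85,0,0,30,0,0,0],[85,0,0,40,0,0,0],[85,0,0,40,0,0,0]]]}}

```text
time: 8.7
tool_pos: [590.2, -334.5, 112.4]
tcp_rot: [-179.9, -0.1, 105.6]
ft_force: [0.1, 0.6, -0.1]
finger_gap: 84.6
```

```bash
python3 -c "
from h import *
st(); go(590.2,-335,86,105.6)
a=viewer.snapshot('side')[70:200,220:360,::-1]; b=viewer.snapshot('top')[120:250,350:490,::-1]
cv2.imwrite('pics/s3.png',cv2.resize(np.hstack([a,b]),None,fx=2.8,fy=2.8))"
```

```text
t 8.70 [ 590.2 -334.5  112.4] [-1.799e+02 -1.000e-01  1.056e+02] F [ 0.1  0.6 -0.1] gap 84.6
t 8.70 shift [-0.5 -0.1 26.4] turn [-0.1 -0.1  0. ] yaw 105.6
```

View pics/s3.png

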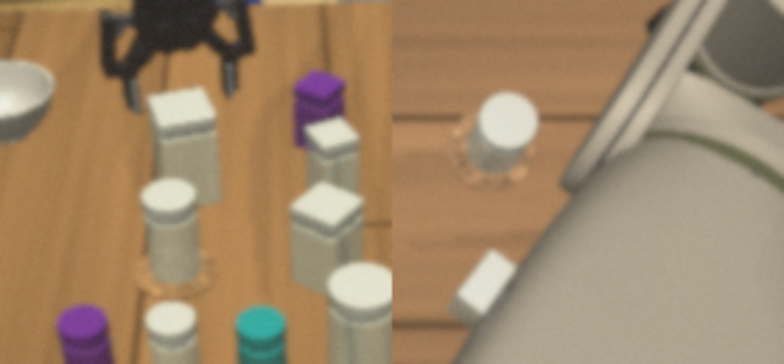

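The round jar stands on the mat (lid at top-view pixel (391,163)), and the fingers bracket the large jar. I'll descend, then grip.

Request:
{"api": "carry_out", "payload": {"commands": [[[85,-0.5,0,15,0,0,0],[85,-0.5,0,26,0,0,0],[85,-0.5,0,26,0,0,0],[50,-0.5,0,26,0,0,0],[50,-0.5,0,26,0,0,0]]], "grip_force": 45}}

```text
time: 9.43
tool_pos: [591.2, -336.2, 88.1]
tcp_rot: [179.9, 0.1, 105.6]
ft_force: [-0.1, 0.7, -3.7]
finger_gap: 57.2
```

Request:
{"api": "carry_out", "payload": {"commands": [[[45,0,0,0,0,0,0],[45,0,0,0,0,0,0],[45,0,0,0,0,0,0]]]}}

```text
time: 9.8
tool_pos: [591.2, -336.2, 88.0]
tcp_rot: [179.9, 0.1, 105.6]
ft_force: [2.0, -0.3, 3.1]
finger_gap: 57.6
```

```bash
python3 -c "
from h import *
st(); print('rm on mat',ray('top',[(391.1,163.2)],[92]))"
```

```text
t 9.80 [ 591.2 -336.2   88. ] [1.799e+02 1.000e-01 1.056e+02] F [ 2.  -0.3  3.1] gap 57.6
rm on mat [[ 596.36278751 -201.95827281]]
```

Request:
{"api": "carry_out", "payload": {"commands": [[[45,0,0,-15,0,0,0],[45,0,0,-50,0,0,0],[45,0,0,-100,0,0,0],[45,0,0,-140,0,0,0],[45,0,0,-140,0,0,0]]]}}

```text
time: 10.42
tool_pos: [592.3, -337.2, 233.0]
tcp_rot: [179.7, 0.4, 105.6]
ft_force: [0.9, 0.3, -3.4]
finger_gap: 57.3
```

Request:
{"api": "carry_out", "payload": {"commands": [[[45,0,0,0,0,0,0]]]}}

```text
time: 10.55
tool_pos: [589.9, -335.5, 225.9]
tcp_rot: [-179.9, -0.1, 105.6]
ft_force: [-0.4, 0.4, -5.1]
finger_gap: 57.7
```

```bash
python3 -c "
from h import *
st(); go(498.5,271.7,230,107.6)"
```

```text
t 10.55 [ 589.9 -335.5  225.9] [-1.799e+02 -1.000e-01  1.056e+02] F [-0.4  0.4 -5.1] gap 57.7
t 10.55 shift [609.5  75.2  -3.2] turn [-0.1 -0.1 -2. ] yaw 107.6
```

Request:
{"api": "carry_out", "payload": {"commands": [[[45,20,2.5,0,0,0,0],[45,65,8,0,0,0,0],[45,118,14.5,0,0,0,-0.5],[45,172,21,0,0,0,-1],[45,226,28,0,0,0,-1]]]}}

```text
time: 11.18
tool_pos: [554.8, -108.8, 224.2]
tcp_rot: [-179.8, -0.2, 106.6]
ft_force: [1.8, 0.5, -4.1]
finger_gap: 57.4
```

Request:
{"api": "carry_out", "payload": {"commands": [[[45,54,5.5,0,0,0,0],[45,108,11,0,0,0,0],[45,162,17,0,0,0,0],[45,216,23,0,0,0,-0.5],[45,270,30,0,0,0,-1]]]}}

```text
time: 11.8
tool_pos: [506.4, 157.8, 224.5]
tcp_rot: [-179.7, -0.0, 107.6]
ft_force: [2.0, -0.1, -3.7]
finger_gap: 57.4
```

Request:
{"api": "carry_out", "payload": {"commands": [[[45,50,5,0,0,0,0],[45,85,8,0,0,0,0],[45,105,9,0,0,0,0],[45,105,9,0,0,0,0],[45,105,9,0,0,0,0]]]}}

```text
time: 12.42
tool_pos: [485.2, 258.3, 226.4]
tcp_rot: [-179.9, 0.0, 107.6]
ft_force: [0.1, -0.8, -3.7]
finger_gap: 57.4
```

```bash
python3 -c "
from h import *
st(); go(498.5,271.7,145,107.6)"
```

```text
t 12.43 [485.2 258.3 226.4] [-179.9    0.   107.6] F [ 0.1 -0.8 -3.7] gap 57.4
t 12.43 shift [ 8.8 16.8 81.4] turn [-0.1  0.  -0. ] yaw 107.6
```

Request:
{"api": "carry_out", "payload": {"commands": [[[45,4,8,20,0,0,0],[45,8.5,16.5,45,0,0,0],[45,8.5,16.5,60,0,0,0],[45,8.5,16.5,60,0,0,0],[45,8.5,16.5,60,0,0,0]]]}}

```text
time: 13.05
tool_pos: [498.8, 272.3, 167.9]
tcp_rot: [180.0, 0.0, 107.6]
ft_force: [-0.4, -0.1, -3.1]
finger_gap: 57.2
```

```bash
python3 -c "
from h import *
st(); go(498.5,271.7,97,107.6)
a=viewer.snapshot('side')[180:370,240:400,::-1]; b=viewer.snapshot('top')[130:320,120:300,::-1]
cv2.imwrite('pics/s4.png',cv2.resize(np.hstack([a,b]),None,fx=2.3,fy=2.3,interpolation=2))"
```

```text
t 13.05 [498.8 272.3 167.9] [180.    0.  107.6] F [-0.4 -0.1 -3.1] gap 57.2
t 13.05 shift [-0.5 -0.5 70.9] turn [ 0.  0. -0.] yaw 107.6
```

View pics/s4.png

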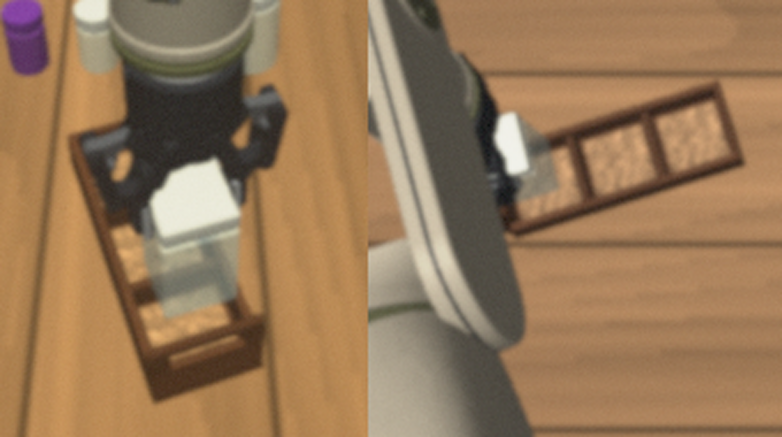

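```bash
python3 -c "
from h import *
t=np.radians(107.6);u=np.array([np.cos(t),np.sin(t)]);V=np.array([-u[1],u[0]]);c=np.array([498.8,272.3])
P=[[*(c+a*29*u+b*29*V),z] for a,b,z in((1,-1,80),(1,1,80),(1,-1,184),(1,1,184),(-1,1,184),(-1,-1,184))]
print(((proj('side',P)-[240,180])*2.3).round(0))
c=np.array([524,191.6])
P=[[*(c+a*u+b*V),z] for a,b,z in((130,-46,70),(130,46,70),(-130,-46,40),(-130,46,40),(46,-38,30),(38,38,30),(130,-46,0),(130,46,0))]
print(((proj('side',P)-[240,180])*2.3).round(0))
print(((proj('top',P)-[120-160,130])*2.3).round(0))
"
```

```text
[[164. 317.]
 [238. 294.]
 [159. 233.]
 [240. 209.]
 [211. 148.]
 [134. 169.]]
[[150. 350.]
 [267. 312.]
 [ 70. 127.]
 [164. 103.]
 [132. 284.]
 [216. 250.]
 [154. 396.]
 [264. 360.]]
[[477. 146.]
 [497. 230.]
 [722.  82.]
 [746. 161.]
 [568. 139.]
 [593. 203.]
 [499. 161.]
 [519. 240.]]
```

The predicted jar-bottom corners match the picture (crop (165,315) and (240,295)), and the caddy agrees within about 2 px. I'm lowering the jar.

Request:
{"api": "carry_out", "payload": {"commands": [[[45,0,0,15,0,0,0],[45,0,0,32,0,0,0],[45,0,0,48,0,0,0],[45,0,0,56,0,0,0],[45,0,0,60,0,0,0]]]}}

```text
time: 13.78
tool_pos: [498.1, 272.3, 106.3]
tcp_rot: [-179.9, 0.0, 107.6]
ft_force: [-0.2, 0.2, -2.8]
finger_gap: 57.2
```

Request:
{"api": "carry_out", "payload": {"commands": [[[45,0,0,3,0,0,0],[45,0,0,6,0,0,0],[45,0,0,8,0,0,0],[45,0,0,9,0,0,0],[45,0,0,9,0,0,0]]]}}

```text
time: 14.4
tool_pos: [498.5, 272.5, 98.3]
tcp_rot: [180.0, -0.0, 107.6]
ft_force: [0.4, 0.4, -3.6]
finger_gap: 57.4
```

Request:
{"api": "carry_out", "payload": {"commands": [[[45,0,0,0.7,0,0,0],[45,0,0,1.4,0,0,0],[45,0,0,2,0,0,0],[45,0,0,2,0,0,0]]]}}

```text
time: 14.9
tool_pos: [498.6, 272.6, 96.9]
tcp_rot: [180.0, -0.0, 107.6]
ft_force: [-2.2, -1.2, 4.1]
finger_gap: 57.4
```

Request:
{"api": "carry_out", "payload": {"commands": [[[65,0,0,0,0,0,0],[85,0,0,0,0,0,0],[85,0,0,0,0,0,0],[85,0,0,0,0,0,0],[85,0,0,-40,0,0,0]]]}}

```text
time: 15.52
tool_pos: [495.8, 271.3, 132.8]
tcp_rot: [-179.6, 0.0, 107.6]
ft_force: [0.4, 0.3, 0.3]
finger_gap: 85.3
```

Request:
{"api": "carry_out", "payload": {"commands": [[[85,0,0,-60,0,0,0],[85,0,0,-120,0,0,0],[85,0,0,-120,0,0,0],[85,0,0,-120,0,0,0]]]}}

```text
time: 16.02
tool_pos: [498.5, 272.5, 256.2]
tcp_rot: [180.0, -0.0, 107.6]
ft_force: [-1.0, 0.4, -1.4]
finger_gap: 85.3
```

```bash
python3 -c "
from h import *
st(); go(452.8,-189.4,230,51.2); go(452.8,-189.4,230,141.2)
cv2.imwrite('pics/s5.png',cv2.resize(viewer.snapshot('side')[180:370,240:400,::-1],None,fx=3,fy=3,interpolation=2))"
```

```text
t 16.02 [498.5 272.5 256.2] [180.   -0.  107.6] F [-1.   0.4 -1.4] gap 85.3
t 16.02 shift [-426.5 -183.2   26.1] turn [ 0.  -0.  56.4] yaw 51.2
t 16.02 shift [-426.5 -183.2   26.1] turn [  0.    0.  -33.6] yaw 141.2
```

View pics/s5.png

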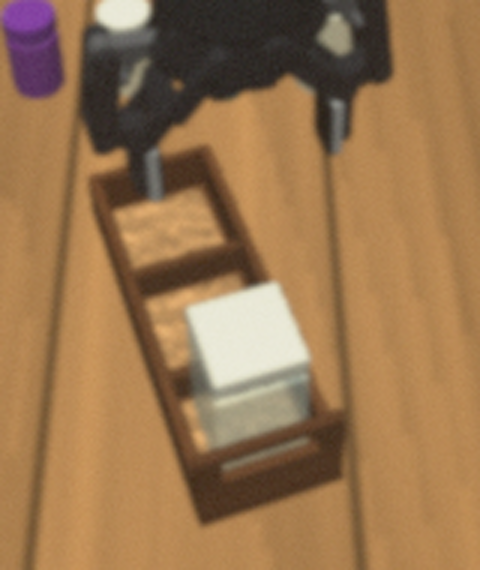

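The large jar is upright in its bay (lid centre at crop (247,335)). The medium is next.

Request:
{"api": "carry_out", "payload": {"commands": [[[85,-57,-25,5,0,0,-7],[85,-114,-49,10,0,0,-15],[85,-171,-73,15,0,0,-23],[85,-228,-98,20,0,0,-30],[85,-285,-122,26,0,0,-33.6]]]}}

```text
time: 16.7
tool_pos: [466.8, -37.7, 228.1]
tcp_rot: [-179.9, -0.2, 141.4]
ft_force: [1.4, -0.5, -0.2]
finger_gap: 84.6
```

```bash
python3 -c "
from h import *
st(); go(452.8,-189.4,225,141.2)"
```

```text
t 16.70 [466.8 -37.7 228.1] [-179.9   -0.2  141.4] F [ 1.4 -0.5 -0.2] gap 84.6
t 16.70 shift [ -83.8 -127.3    3.1] turn [-0.1 -0.2  0.2] yaw 141.2
```

Request:
{"api": "carry_out", "payload": {"commands": [[[85,-28,-42,3,0,0,0],[85,-60,-90,3,0,0,0],[85,-84,-127,3,0,0,0],[85,-84,-127,50,0,0,0],[85,-84,-127,105,0,0,0]]]}}

```text
time: 17.32
tool_pos: [453.7, -188.4, 123.2]
tcp_rot: [-180.0, -0.0, 141.1]
ft_force: [1.3, 1.0, -0.8]
finger_gap: 84.9
```

Request:
{"api": "carry_out", "payload": {"commands": [[[85,0,0,15,0,0,0],[85,0,0,15,0,0,0],[85,0,0,15,0,0,0]]]}}

```text
time: 17.7
tool_pos: [455.6, -188.2, 112.4]
tcp_rot: [180.0, 0.2, 141.2]
ft_force: [0.2, 0.5, 0.3]
finger_gap: 85.0
```

```bash
python3 -c "
from h import *
st(); go(452.8,-189.4,72,141.2)
cv2.imwrite('pics/s6.png',cv2.resize(viewer.snapshot('side')[70:220,260:420,::-1],None,fx=3,fy=3,interpolation=2))"
```

```text
t 17.70 [ 455.6 -188.2  112.4] [180.    0.2 141.2] F [0.2 0.5 0.3] gap 85.0
t 17.70 shift [ 1.5 -2.7 40.4] turn [0.  0.2 0. ] yaw 141.2
```

View pics/s6.png

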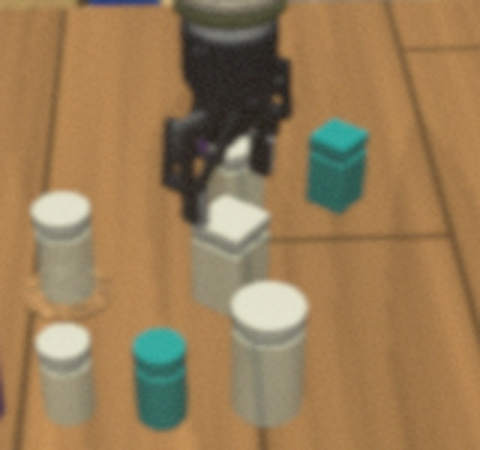

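The fingers straddle the medium jar (lid at crop (232,222)). I'm descending to grip it.

Request:
{"api": "carry_out", "payload": {"commands": [[[85,1.5,-2.5,15,0,0,0],[85,1.5,-2.5,39,0,0,0],[85,1.5,-2.5,39,0,0,0],[50,1.5,-2.5,39,0,0,0],[40,1.5,-2.5,39,0,0,0]]]}}

```text
time: 18.38
tool_pos: [452.3, -189.0, 72.4]
tcp_rot: [180.0, 0.1, 141.2]
ft_force: [0.7, 2.0, 0.4]
finger_gap: 50.8
```

Request:
{"api": "carry_out", "payload": {"commands": [[[40,0,0,0,0,0,0],[40,0,0,0,0,0,0],[40,0,0,0,0,0,0]]]}}

```text
time: 18.75
tool_pos: [452.3, -189.1, 72.5]
tcp_rot: [180.0, 0.1, 141.2]
ft_force: [-1.3, 1.2, 5.9]
finger_gap: 49.3
```

```bash
python3 -c "
from h import *
st()"
```

```text
t 18.75 [ 452.3 -189.1   72.5] [1.800e+02 1.000e-01 1.412e+02] F [-1.3  1.2  5.9] gap 49.3
```

Request:
{"api": "carry_out", "payload": {"commands": [[[40,0,0,-15,0,0,0],[40,0,0,-50,0,0,0],[40,0,0,-100,0,0,0],[40,0,0,-145,0,0,0],[40,0,0,-145,0,0,0]]]}}

```text
time: 19.38
tool_pos: [453.8, -189.9, 221.9]
tcp_rot: [179.9, 0.5, 141.2]
ft_force: [0.1, -0.3, -2.7]
finger_gap: 49.4
```

Request:
{"api": "carry_out", "payload": {"commands": [[[40,0,0,0,0,0,0]]]}}

```text
time: 19.5
tool_pos: [451.2, -188.5, 216.1]
tcp_rot: [-180.0, -0.0, 141.2]
ft_force: [-0.4, 0.7, -1.5]
finger_gap: 49.2
```

```bash
python3 -c "
from h import *
st(); go(524,192.5,220,107.6)"
```

```text
t 19.50 [ 451.2 -188.5  216.1] [-180.    -0.   141.2] F [-0.4  0.7 -1.5] gap 49.2
t 19.50 shift [182.  342.6  -3.9] turn [-0.  -0.  33.6] yaw 107.6
```

Request:
{"api": "carry_out", "payload": {"commands": [[[40,9,17,0,0,0,2],[40,33,62,0,0,0,9],[40,58,110,0,0,0,17],[40,83,157,0,0,0,25],[40,108,204,0,0,0,33.6]]]}}

```text
time: 20.12
tool_pos: [493.9, 39.6, 214.1]
tcp_rot: [-179.8, -0.1, 107.3]
ft_force: [0.7, -0.1, -1.4]
finger_gap: 49.4
```

```bash
python3 -c "
from h import *
st(); go(524,192.5,218,107.6)"
```

```text
t 20.12 [493.9  39.6 214.1] [-1.798e+02 -1.000e-01  1.073e+02] F [ 0.7 -0.1 -1.4] gap 49.4
t 20.12 shift [137.   74.2  -4. ] turn [-0.2 -0.1 -0.3] yaw 107.6
```

Request:
{"api": "carry_out", "payload": {"commands": [[[40,46,25,0,0,0,0],[40,90,49,0,0,0,0],[40,125,67,0,0,0,0],[40,137,74,0,0,0,0],[40,137,74,30,0,0,0]]]}}

```text
time: 20.75
tool_pos: [525.3, 191.9, 187.1]
tcp_rot: [179.8, 0.0, 107.7]
ft_force: [-0.5, 0.1, -1.6]
finger_gap: 49.4
```

Request:
{"api": "carry_out", "payload": {"commands": [[[40,0,0,30,0,0,0],[40,0,0,50,0,0,0],[40,0,0,60,0,0,0],[40,0,0,60,0,0,0],[40,0,0,60,0,0,0]]]}}

```text
time: 21.38
tool_pos: [525.1, 191.0, 127.6]
tcp_rot: [179.9, 0.0, 107.6]
ft_force: [0.3, -0.0, -0.8]
finger_gap: 49.4
```

```bash
python3 -c "
from h import *
st(); go(524,192.5,81.5,107.6)
cv2.imwrite('pics/s7.png',cv2.resize(viewer.snapshot('side')[180:370,240:400,::-1],None,fx=3,fy=3,interpolation=2))"
```

```text
t 21.38 [525.1 191.  127.6] [179.9   0.  107.6] F [ 0.3 -0.  -0.8] gap 49.4
t 21.38 shift [ 1.8 -0.7 46.1] turn [ 0.1  0.  -0. ] yaw 107.6
```

View pics/s7.png

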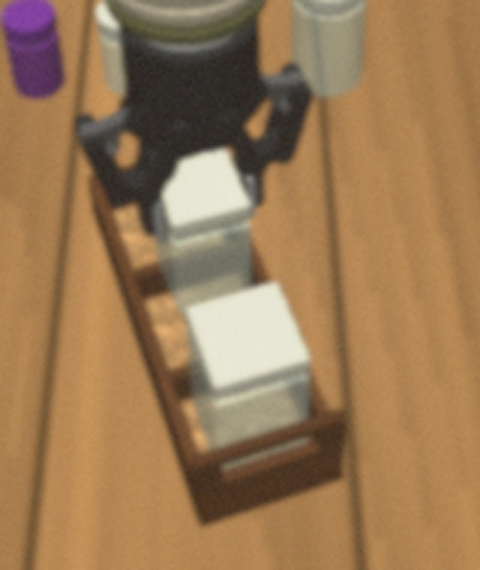

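The medium jar hangs straight over the middle bay (lid at crop (205,190)), clear of the large jar. I'm lowering it.

Request:
{"api": "carry_out", "payload": {"commands": [[[40,1.5,-0.5,12,0,0,0],[40,1.5,-0.5,26,0,0,0],[40,1.5,-0.5,36,0,0,0],[40,1.5,-0.5,41,0,0,0],[40,1.5,-0.5,43,0,0,0]]]}}

```text
time: 22.05
tool_pos: [523.1, 192.2, 82.7]
tcp_rot: [-180.0, -0.0, 107.6]
ft_force: [0.6, 1.0, -1.2]
finger_gap: 49.4
```

Request:
{"api": "carry_out", "payload": {"commands": [[[40,0,0,1,0,0,0],[40,0,0,2,0,0,0],[40,0,0,3,0,0,0],[40,0,0,3,0,0,0]]]}}

```text
time: 22.55
tool_pos: [523.8, 192.4, 81.5]
tcp_rot: [179.9, 0.0, 107.6]
ft_force: [-1.8, -1.1, 5.6]
finger_gap: 49.6
```

Request:
{"api": "carry_out", "payload": {"commands": [[[60,0,0,0,0,0,0],[80,0,0,0,0,0,0],[85,0,0,0,0,0,0],[85,0,0,0,0,0,0],[85,0,0,-40,0,0,0]]]}}

```text
time: 23.18
tool_pos: [520.4, 191.4, 116.9]
tcp_rot: [-179.6, -0.0, 107.6]
ft_force: [0.4, 0.7, -0.5]
finger_gap: 84.7
```

Request:
{"api": "carry_out", "payload": {"commands": [[[85,0,0,-60,0,0,0],[85,0,0,-120,0,0,0],[85,0,0,-120,0,0,0],[85,0,0,-120,0,0,0]]]}}

```text
time: 23.68
tool_pos: [523.4, 192.2, 240.2]
tcp_rot: [180.0, 0.0, 107.6]
ft_force: [0.4, -1.1, -0.6]
finger_gap: 85.0
```

```bash
python3 -c "
from h import *
st(); go(442.3,-326,230,25.3); go(442.3,-326,230,115.3); print(ray('top',[(450,271)],[75]))"
```

```text
t 23.68 [523.4 192.2 240.2] [180.    0.  107.6] F [ 0.4 -1.1 -0.6] gap 85.0
t 23.68 shift [-469.4 -234.    10.1] turn [ 0.  -0.  82.3] yaw 25.3
t 23.68 shift [-469.4 -234.    10.1] turn [ 0.   0.  -7.7] yaw 115.3
[[ 345.44441808 -328.67505963]]
```

Request:
{"api": "carry_out", "payload": {"commands": [[[66,-55,-27,3,0,0,-2],[66,-110,-54,6,0,0,-4],[66,-164,-82,10,0,0,-6],[66,-219,-109,10,0,0,-7.7],[66,-274,-137,10,0,0,-7.7]]]}}

```text
time: 24.3
tool_pos: [473.9, -111.8, 227.9]
tcp_rot: [-179.9, -0.1, 115.3]
ft_force: [1.1, -0.4, 0.4]
finger_gap: 66.3
```

```bash
python3 -c "
from h import *
st(); go(442.3,-326,228,115.3)"
```

```text
t 24.30 [ 473.9 -111.8  227.9] [-1.799e+02 -1.000e-01  1.153e+02] F [ 1.1 -0.4  0.4] gap 66.3
t 24.30 shift [-180.1 -120.2   -0.3] turn [-0.1 -0.1  0. ] yaw 115.3
```

Request:
{"api": "carry_out", "payload": {"commands": [[[66,-50,-33,0,0,0,0],[66,-100,-66,0,0,0,0],[66,-145,-97,0,0,0,0],[66,-180,-120,0,0,0,0],[66,-180,-120,30,0,0,0]]]}}

```text
time: 24.92
tool_pos: [443.4, -327.8, 200.0]
tcp_rot: [180.0, 0.1, 115.1]
ft_force: [0.6, 0.6, -1.0]
finger_gap: 66.1
```

Request:
{"api": "carry_out", "payload": {"commands": [[[66,0,0,50,0,0,0],[66,0,0,95,0,0,0],[66,0,0,95,0,0,0],[66,0,0,95,0,0,0]]]}}

```text
time: 25.42
tool_pos: [444.2, -324.5, 105.9]
tcp_rot: [-180.0, -0.0, 115.3]
ft_force: [0.9, 0.1, 0.8]
finger_gap: 66.1
```

```bash
python3 -c "
from h import *
st(); go(442.3,-326,62,115.3)
cv2.imwrite('pics/s8.png',cv2.resize(viewer.snapshot('side')[70:200,260:400,::-1],None,fx=4,fy=4,interpolation=2))"
```

```text
t 25.43 [ 444.2 -324.5  105.9] [-180.    -0.   115.3] F [0.9 0.1 0.8] gap 66.1
t 25.43 shift [-0.6 -2.3 43.9] turn [-0. -0.  0.] yaw 115.3
```

View pics/s8.png

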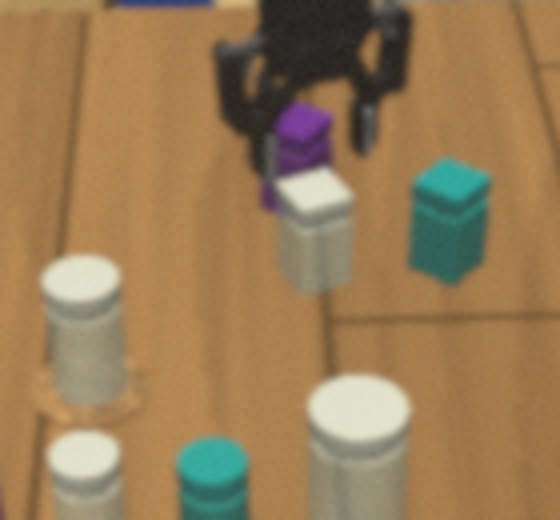

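The fingers (crop x 265 and 365) are centred on the small white jar (lid at (315,192)), clear of the turquoise decoy. I'm descending to grip it.

Request:
{"api": "carry_out", "payload": {"commands": [[[66,-0.5,-2,15,0,0,0],[66,-0.5,-2,42,0,0,0],[66,-0.5,-2,42,0,0,0],[40,-0.5,-2,42,0,0,0],[32,-0.5,-2,42,0,0,0]]]}}

```text
time: 26.1
tool_pos: [443.2, -326.5, 64.8]
tcp_rot: [179.9, 0.1, 115.3]
ft_force: [-0.3, 1.0, -1.3]
finger_gap: 41.1
```

Request:
{"api": "carry_out", "payload": {"commands": [[[32,0,0,0,0,0,0],[32,0,0,0,0,0,0],[32,0,0,0,0,0,0]]]}}

```text
time: 26.48
tool_pos: [443.3, -326.5, 64.7]
tcp_rot: [179.9, 0.1, 115.3]
ft_force: [0.0, 0.6, 6.8]
finger_gap: 41.4
```

```bash
python3 -c "
from h import *
st()"
```

```text
t 26.48 [ 443.3 -326.5   64.7] [1.799e+02 1.000e-01 1.153e+02] F [0.  0.6 6.8] gap 41.4
```

Request:
{"api": "carry_out", "payload": {"commands": [[[32,0,0,-15,0,0,0],[32,0,0,-50,0,0,0],[32,0,0,-100,0,0,0],[32,0,0,-150,0,0,0],[32,0,0,-150,0,0,0]]]}}

```text
time: 27.1
tool_pos: [444.6, -327.6, 219.8]
tcp_rot: [179.8, 0.5, 115.3]
ft_force: [0.8, -0.7, -0.6]
finger_gap: 41.2
```

Request:
{"api": "carry_out", "payload": {"commands": [[[32,0,0,0,0,0,0]]]}}

```text
time: 27.22
tool_pos: [442.2, -325.5, 213.3]
tcp_rot: [-180.0, -0.0, 115.3]
ft_force: [0.5, 0.0, -2.1]
finger_gap: 41.3
```

```bash
python3 -c "
from h import *
st(); go(549.4,113,213,107.6)"
```

```text
t 27.23 [ 442.2 -325.5  213.3] [-180.    -0.   115.3] F [ 0.5  0.  -2.1] gap 41.3
t 27.23 shift [3.506e+02 2.843e+02 3.000e-01] turn [-0.  -0.   7.7] yaw 107.6
```

Request:
{"api": "carry_out", "payload": {"commands": [[[32,16,13,0,0,0,1],[32,50,41,0,0,0,3],[32,92,75,0,0,0,5],[32,134,109,0,0,0,7],[32,176,143,0,0,0,7.7]]]}}

```text
time: 27.85
tool_pos: [495.3, -103.5, 211.1]
tcp_rot: [-179.8, -0.1, 107.5]
ft_force: [0.5, 0.3, -1.5]
finger_gap: 41.0
```

```bash
python3 -c "
from h import *
st(); go(549.4,113,213,107.6)"
```

```text
t 27.85 [ 495.3 -103.5  211.1] [-1.798e+02 -1.000e-01  1.075e+02] F [ 0.5  0.3 -1.5] gap 41.0
t 27.85 shift [190.1 116.7  -1.9] turn [-0.2 -0.1 -0.1] yaw 107.6
```

Request:
{"api": "carry_out", "payload": {"commands": [[[32,45,28,0,0,0,0],[32,90,55,0,0,0,0],[32,135,83,0,0,0,0],[32,175,107,0,0,0,0],[32,190,116.5,0,0,0,0]]]}}

```text
time: 28.48
tool_pos: [548.9, 113.2, 211.0]
tcp_rot: [-179.8, -0.1, 107.8]
ft_force: [-0.0, -0.1, -2.0]
finger_gap: 41.4
```

Request:
{"api": "carry_out", "payload": {"commands": [[[32,0,0,30,0,0,0],[32,0,0,65,0,0,0],[32,0,0,85,0,0,0],[32,0,0,85,0,0,0],[32,0,0,85,0,0,0]]]}}

```text
time: 29.1
tool_pos: [550.8, 110.6, 129.4]
tcp_rot: [179.9, 0.0, 107.6]
ft_force: [0.8, -0.1, -2.3]
finger_gap: 41.7
```

```bash
python3 -c "
from h import *
st(); go(549.4,113,73.7,107.6)
cv2.imwrite('pics/s9.png',cv2.resize(viewer.snapshot('side')[180:370,220:400,::-1],None,fx=3,fy=3,interpolation=2))"
```

```text
t 29.10 [550.8 110.6 129.4] [179.9   0.  107.6] F [ 0.8 -0.1 -2.3] gap 41.7
t 29.10 shift [ 2.7 -0.7 55.7] turn [ 0.1  0.  -0. ] yaw 107.6
```

View pics/s9.png

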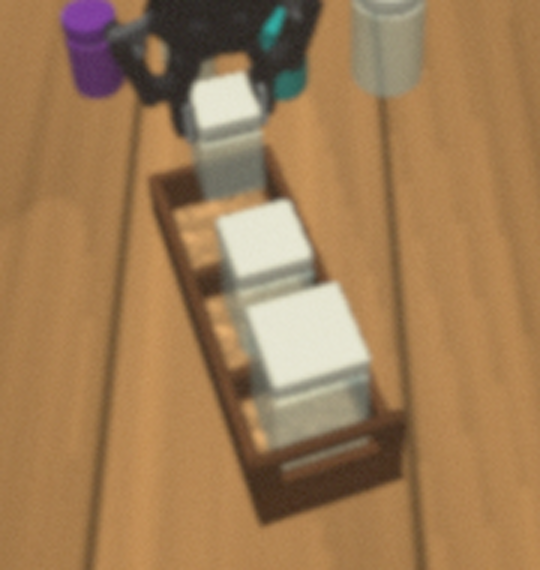

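The small jar hangs over the low bay (lid at crop (225,105)). Medium and large stand upright in their bays. I'm lowering the small jar.

Request:
{"api": "carry_out", "payload": {"commands": [[[32,2.5,-0.5,15,0,0,0],[32,2.5,-0.5,32,0,0,0],[32,2.5,-0.5,45,0,0,0],[32,2.5,-0.5,51,0,0,0],[32,2.5,-0.5,53,0,0,0]]]}}

```text
time: 29.78
tool_pos: [548.5, 113.0, 74.6]
tcp_rot: [-179.9, -0.0, 107.6]
ft_force: [0.3, -0.5, -1.0]
finger_gap: 41.5
```

Request:
{"api": "carry_out", "payload": {"commands": [[[32,0,0,1,0,0,0],[32,0,0,2,0,0,0],[32,0,0,2.5,0,0,0],[32,0,0,2.5,0,0,0]]]}}

```text
time: 30.28
tool_pos: [549.4, 113.1, 73.7]
tcp_rot: [179.9, 0.0, 107.6]
ft_force: [-1.9, -0.6, 5.3]
finger_gap: 41.3
```

Request:
{"api": "carry_out", "payload": {"commands": [[[55,0,0,0,0,0,0],[75,0,0,0,0,0,0],[75,0,0,0,0,0,0],[75,0,0,0,0,0,0],[75,0,0,-40,0,0,0]]]}}

```text
time: 30.9
tool_pos: [545.8, 112.7, 109.4]
tcp_rot: [-179.6, -0.1, 107.6]
ft_force: [0.6, 0.1, 0.7]
finger_gap: 75.0
```

Request:
{"api": "carry_out", "payload": {"commands": [[[75,0,0,-60,0,0,0],[75,0,0,-120,0,0,0],[75,0,0,-170,0,0,0],[75,60,0,-170,0,0,0],[75,120,20,-170,0,0,0]]]}}

```text
time: 31.52
tool_pos: [531.7, 233.4, 284.4]
tcp_rot: [179.9, 0.0, 107.5]
ft_force: [0.4, -0.7, -0.1]
finger_gap: 75.1
```

Request:
{"api": "carry_out", "payload": {"commands": [[[75,60,30,0,0,0,0],[75,120,60,0,0,0,0],[75,180,90,0,0,0,0],[75,240,120,0,0,0,0],[75,240,120,0,0,0,0]]]}}

```text
time: 32.15
tool_pos: [572.2, 501.4, 280.1]
tcp_rot: [-179.8, 0.0, 107.8]
ft_force: [-0.1, -1.5, -0.5]
finger_gap: 75.0
```

```bash
python3 -c "
from h import *
st()
a=viewer.snapshot('side')[80:370,220:400,::-1]; b=viewer.snapshot('top')[:,:,::-1]
a=cv2.resize(a,None,fx=2,fy=2,interpolation=2);b=cv2.resize(b[130:275,160:420],None,fx=1.67,fy=4*.5*2,interpolation=2)
b=cv2.resize(viewer.snapshot('top')[130:250,160:300,::-1],None,fx=3,fy=3,interpolation=2)
o=np.zeros((580,360+420,3),np.uint8); o[:580,:360]=a; o[:360,360:]=b
b2=cv2.resize(viewer.snapshot('top')[135:245,300:480,::-1],None,fx=2,fy=2,interpolation=2); o[360:580,360:720]=b2
cv2.imwrite('pics/s10.png',o)"
```

```text
t 32.15 [572.2 501.4 280.1] [-179.8    0.   107.8] F [-0.1 -1.5 -0.5] gap 75.0
```

View pics/s10.png

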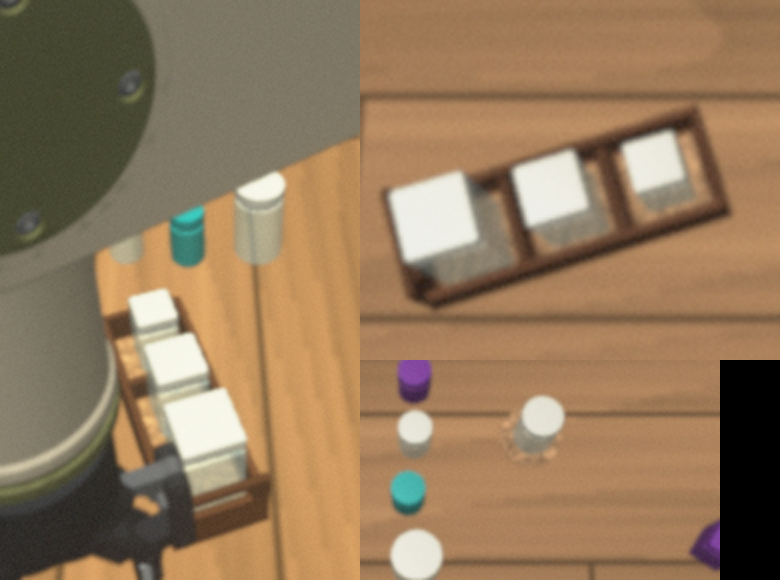

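```bash
python3 -c "
from h import *
print(ray('top',[(185,202.3),(223.3,192.7),(257.7,184),(300+182/2,135+57/2),(327.5,135+70/2)],[113,97,84,92,75]).round(0)); st(); print(r.hand_in())"
```

```text
[[ 498.  271.]
 [ 524.  190.]
 [ 548.  113.]
 [ 596. -202.]
 [ 585.  -52.]]
t 32.35 [573.4 497.5 282.3] [-180.     0.   107.6] F [ 0.7 -0.4 -0.1] gap 74.9
the job is handed in; nothing more can be done
None
```

The job is done and handed in at about 32 s of robot time. The round medium jar stands on the mat. The large, medium and small square jars stand in the tall-end, middle and low bays.

- **Placing:** each jar was lowered until the wrist force showed light contact (4–7 N), then released.
- **Square jars:** in the last top view, the three lids lie within about 2 mm of the bay centres I measured at the start. All looked upright.
- **Round jar on the mat:** its centre was about 2 mm from the mat's.
- **Other round jars:** round_small measured at the same spot as at the start. I checked round_large only by eye in the final picture, and it looked unmoved.
- **Disagreement:** the side camera disagreed with the top camera and the arm by up to about 8–12 mm at the far side of the table, on the round jar and the mat. I relied on the top camera, which matched where the arm gripped and set down the jars.

No check failed, and the gripper was raised well clear of everything at hand-in.

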